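Snap the counter stand open and put the filter on show

ROBOT

A 7-joint arm with a two-finger parallel gripper is mounted at the origin on the work surface. World frame = base frame: x ahead of the robot, y to its left, z up, the work surface at z = 0. Lengths are in m, angles in rad, forces in N, time in s.
With the tool pointing down it reaches from about 0.4 to 0.85 m from the base axis. Payload 6.9 kg.
Tool frame: the origin (TCP) lies midway between the tips of the shut fingers; the grasp point (between the pads) lies behind it (ctrl.pinch_z is the z of the grasp point in the tool frame, in m); z points along the fingers, y is the line along which they close (so a half turn about z gives the same grasp; the last joint's range is limited). The gripper opens to 85 mm and grips with 20 to 120 N. Pads are 22 mm wide; open, the fingers measure 114 mm over their backs; the gripper's body (76 mm by 85 mm) begins 54 mm behind the grasp point. The pads swing forward as they close: fully open they stand 13 mm farther back than shut.
Start: joints at [-1.103, 0.507, -0.238, 1.5, 0.126, 1.149, -0.155], TCP at [0.222, 0.584, 0.231] pointing down, gripper open.
Joint ranges: [-3.08, 3.08], [-0.24, 2.05], [-1.43, 1.35], [0, 2.5], [-1.52, 4.66], [0.17, 1.96], [-2.89, 2.89]. Speed limits (rad/s): [2.39, 2.39, 3.14, 3.14, 3.14, 3.14, 3.14].

INTERFACE

Orientations are given as a unit quaternion [w, x, y, z].
In Python, from station import ctrl, get_state, vision, ticket, models gives the robot as it stands. Calls block until the motion is done:
- ctrl.movep(position, orientation): joint-space move of the TCP to a pose.
- ctrl.movel(position, frame=None, max_speed=0.15): straight line of the TCP; frame=None keeps the orientation; max_speed is the mean speed in m/s.
- ctrl.set_joints(angles): joint-space move.
- ctrl.ungrasp() and ctrl.close_gripper(force=None): open the fingers fully, or close them until they stop; force is the grip in N (None keeps the last).
- ctrl.pause(seconds).
- ctrl.ik(position, orientation): joint angles nearest the present ones, or None.
- get_state(): the state.
- vision.grab_frame(name): name is "scene" or "top" or "wrist"; returns (picture, depth): 384x512x3 uint8, blue, green, red; 384x512 float32, m along the optical axis (not along the pixel's ray), 0 where there is no reading.
- vision.camera_info(name): a dict with "mtx" (3x3 intrinsics, pixels), "dist_coeffs" ([k1, k2, p1, p2, k3] as OpenCV has them; the pictures are not rectified), "R" (3x3) and "t" (3): a world point X has camera coordinates R X + t; the wrist camera has in their place "hand_eye" (4x4, takes a point from camera to tool coordinates, whose origin is the TCP and whose axes are the flange's). Camera axes: x right, y down, z forward; pixel columns grow to the right and rows downward; lengths in m; the calibration is good to about 2 mm. A picture is of the moment at which its call begins: read the wrist's pose just before it. camera_info takes no time and is no camera call.
A pose or a line that the arm cannot do raises ctrl.Unreachable and nothing moves.
- ticket.close_job(): hands the job in; it is judged then, once.
Trained networks look in the newest picture that a camera, given by its name, has taken for a name from the list of things; names that differ only in an ending like _2 or _b are one class to them, and where a whole thing is asked for, a point or a joint stands for the part that bears it (a point fixed in the world has none). Each returns a list of dicts, best first, with "p" (0 to 1); they miss things now and then, are a little off and sometimes report something else, mostly with a low value. They report only what shows in the picture. A call takes as long as a camera call. They do not tell look-alikes from the thing itself.
- models.recognise(camera, target): "point" ([column, row] in pixels, amid what is visible of it).
- models.masks_of(camera, target): "mask" (384x512 bool, what is visible of it) and "point" ([column, row] in pixels, amid what is visible of it).
The state is a dict: "time": time; "qpos": joint angles; "qd": joint speeds; "tau": joint torques, N m; "tcp_pos": TCP position; "eef_rot": TCP orientation; "contact_force": force on the tool from outside, world axes, zero at the start; "wrist_torque": the same for the moment, N m; "width": finger opening in m; "gripper_force": force on a finger pad.
Only numpy, scipy, OpenCV 4.12 (cv2) and the standard library are available. Lean on these libraries where they do the work, as an engineer would, in place of code of your own. Each camera call takes 0.05 s, during which the arm holds its last target. There are 200 camera calls.

TASK

The filter cartridge is lying across the folded counter stand: lift it off and lay it down on the bench clear of the stand, then raise the stand's rest by its bar until it snaps fully open and stays up on its own. Pick the filter up again and set it down very gently, feeling for the contact, squarely in the middle of the open rest, neck end up, its foot on the ledge and its back flat against the rest, and let go. Leave the other things on the bench where they are.

Things in the scene. Friction and masses are not known exactly. Their poses are not given: they have to be found in the camera images.
- filter: Loose filter cartridge: ribbed grey box 140 x 56 x 46 mm (its x, y, z), black ends, round black neck 34 mm thick sticking out 26 mm from the middle of its +x end. 0.28 to 0.56 kg. Origin at the box's centre. Starts flat (z up) across the folded rest, top 89 mm above the bench. Grip it across the 56 mm; to stand it up it is turned about that grip axis, so take it tilted.
- filter_mid (a point): Centre of the filter's box (half-way up, same axes as the filter): 70 mm from the foot (-x end), 23 mm from each broad face.
- neck (a point): Outer end of the filter's neck, 96 mm from the box centre along the filter's +x.
- stand: Folding stand; its dark steel base plate (200 x 110 x 6 mm) is bolted down. Origin on the bench below the hinge; x from the ledge towards the bar of the folded rest, y along the hinge, z up. The plate reaches from x -60 to 140 mm. Hinge axis 40 mm above the bench, between two cheeks at y = +/-46 mm (6 mm thick, 30 mm long, 52 mm high).
- seat (a point): Inner corner of the L-shaped aluminium rest, where its back plate meets its ledge, mid-width; moves with the rest, 3 mm off the hinge axis along its z. Its x runs up the back plate, z out of the plate's front face, y along the hinge. Folded: x level, z up. Open: x rises at 60 degrees, the rest leaning back. A filter placed squarely has its box centre at x 70, y 0, z 23 mm here.
- ledge_tip (a point): Free edge of the ledge, mid-width, on the side where the filter stands: 52 mm along z from the seat corner. The ledge is 56 mm wide, 6 mm thick, square to the back plate. The back plate is 150 mm long (seat x), 6 mm thick, 50 mm wide, 88 mm wide in its last 10 mm.
- bar (a point): Middle of the rest's round grab bar, 12 mm thick, 78 mm long, parallel to the hinge, 195 mm from its axis. Between bar and back plate is an open window 35 mm (along the rest) by 66 mm. Folded, it is 40 mm above the bench with nothing under it. The bar can turn between the fingers as the rest swings up.
- rest (a joint): Angle of the rest, rad: 0 folded, 1.047 fully open (firm stops). An over-centre spring drives it away from 0.50 to whichever side it is on: about 7 N upward at the bar starts it from folded; past about 0.6 it goes open by itself. Open, it holds about 1.0 N m: a push of about 10 N on the back plate 100 mm from the hinge folds it again.
- jug1: Bystander: blue plastic oil jug 85 x 120 x 205 mm. Origin at the middle of its underside. Leave alone.
- jug2: Bystander: grey plastic oil jug 85 x 120 x 205 mm. Origin at the middle of its underside. Leave alone.
- carton: Bystander: cardboard carton 100 x 140 x 70 mm. Origin at the middle of its underside. Leave alone.
- elbow: Bystander: steel exhaust elbow lying flat, pipe 52 mm thick, about 135 x 125 mm over all. Origin at the middle of its underside. Leave alone.
- wrench: Bystander: open-ended wrench 170 mm long, lying flat. Origin at the middle of its underside. Leave alone.
- sleeve: Bystander: dark steel sleeve 70 mm across, 50 mm high, standing on end. Origin at the middle of its underside. Leave alone.
- pads: Bystander: dark flat steel pad plate 70 x 110 x 18 mm. Origin at the middle of its underside. Leave alone.
Not all that is in view belongs to the job. Leave any orange or pink look-alike of the filter alone.

How it is judged:
On the way, in this order (a step that is already met when the one before it is completed fails the run):
1. the filter lies on the bench, let go, not touching the stand, which is still folded (height (world z) of filter_mid below 0.036 m and contact force between the fingers and filter below 0.2 N and contact force between filter and stand below 0.05 N and linear speed of filter below 0.02 m/s and value of joint rest below 0.2 rad), for 0.2 s.
2. the rest is snapped fully open and stays open untouched, while the filter still lies on the bench (value of joint rest above 0.99 rad and contact force between the fingers and stand below 0.2 N and contact force between filter and stand below 0.05 N and height (world z) of filter_mid below 0.036 m), for 0.3 s.
At the end, for the whole second after the job is handed in: The rest is fully open (joint above 0.99 rad); the filter stands at rest on it, neck up: box centre 62 to 80 mm up the back plate from the ledge, within 12 mm of the middle, 15 to 33 mm off the plate's face, its long axis within 0.12 rad of the plate's, let go of (value of joint rest above 0.99 rad and x of filter_mid in the frame of seat between 0.062 and 0.08 m and y of filter_mid in the frame of seat between -0.012 and 0.012 m and z of filter_mid in the frame of seat between 0.015 and 0.033 m and x of neck in the frame of seat above 0.15 m and angle between the x axis of filter and the x axis of seat, either way round below 0.12 rad and linear speed of filter below 0.02 m/s); the robot touches nothing.
It fails at once if the filter is pressed or dropped onto the stand with more than 35 N (not gentle) (contact force between filter and stand above 35 N).
It fails at once if another thing on the bench is moved more than 30 mm (distance of any of jug1, jug2, carton, elbow, wrench, sleeve, pads from where it was at the start of the episode above 0.03 m).
It also fails if it takes over 72 s, if anything falls off the work surface, if the arm or the gripper's body presses on something with over 40 N, if the wrist force passes 120 N, or if a joint passes its speed limit or range.

## Working session

There is one attempt and no reset: what is moved stays moved. The work goes in short steps, each a Python script; the robot and the scene stay as the last script left them, time stands still between calls to the robot, and variables do not carry over. Pictures are saved under pics/ and viewed, at most 10 in all, crops included, and the job is handed in when it is done.

```bash
ls; mkdir -p pics; cat > h.py <<'E'
import numpy as np, cv2
from station import ctrl, get_state, vision, ticket, models
from scipy.spatial.transform import Rotation as Rn
def grab(n):
    s=get_state(); im,d=vision.grab_frame(n); return im,d,s
def quat(R): 
    q=Rn.from_matrix(R).as_quat(); return [q[3],q[0],q[1],q[2]]
def rot(q): return Rn.from_quat([q[1],q[2],q[3],q[0]]).as_matrix()
def campose(n,s):
    c=vision.camera_info(n)
    if 'R' in c: R=np.array(c['R']).T; return R,-R@np.array(c['t'])
    H=np.array(c['hand_eye']); Rt=rot(s['eef_rot']); return Rt@H[:3,:3], Rt@H[:3,3]+np.array(s['tcp_pos'])
def ray(n,s,px):
    c=vision.camera_info(n); px=np.array(px,float).reshape(-1,1,2)
    u=cv2.undistortPoints(px,np.array(c['mtx']),np.array(c['dist_coeffs']))[:,0]
    R,o=campose(n,s); v=np.c_[u,np.ones(len(u))]@R.T; return o,v
def cloud(n,s,d,mask):
    r,c=np.nonzero(mask&(d>0)); o,v=ray(n,s,np.c_[c,r]); return o+v*d[r,c][:,None]
def proj(n,s,P):
    c=vision.camera_info(n); R,o=campose(n,s); 
    return cv2.projectPoints((np.array(P,float).reshape(-1,3)-o)@R,np.zeros(3),np.zeros(3),np.array(c['mtx']),np.array(c['dist_coeffs']))[0][:,0]
E
cat > a.py <<'E'
from h import *
print(get_state()['tcp_pos'],ctrl.pinch_z)
for n in ('top','scene'):
    im,d,s=grab(n); cv2.imwrite(f'pics/{n}0.png',cv2.resize(im,(800,600)))
    np.savez(f'{n}0.npz',im=im,d=d)
    for t in ('filter','stand','bar','neck','seat','jug1','carton','elbow','wrench','sleeve','pads'):
        for m in models.masks_of(n,t)[:4]:
            if m['p']<.2: continue
            P=cloud(n,s,d,m['mask']); print(n,t,round(m['p'],2),np.round(m['point']),len(P), np.round(np.median(P,0),3) if len(P) else '',np.round(np.percentile(P,[2,98],axis=0),3).tolist() if len(P) else '')
E
python3 a.py
```

```text
pics
[0.22168813 0.58381579 0.23044514] -0.0187
top filter 0.93 [178. 177.] 925 [0.593 0.219 0.045] [[0.521, 0.192, 0.022], [0.68, 0.247, 0.053]]
top filter 0.9 [418. 264.] 1084 [ 0.274 -0.517  0.045] [[0.2, -0.562, 0.007], [0.353, -0.48, 0.052]]
top filter 0.59 [302. 181.] 1031 [ 0.542 -0.171  0.088] [[0.488, -0.239, 0.044], [0.606, -0.103, 0.095]]
top stand 0.84 [305. 196.] 1752 [ 0.495 -0.183  0.015] [[0.42, -0.262, -0.0], [0.66, -0.091, 0.091]]
top stand 0.62 [295. 170.] 766 [ 0.593 -0.157  0.044] [[0.468, -0.219, 0.001], [0.667, -0.084, 0.096]]
top bar 0.7 [299. 171.] 731 [ 0.592 -0.159  0.044] [[0.468, -0.22, 0.007], [0.669, -0.085, 0.096]]
top neck 0.63 [175. 175.] 1000 [0.592 0.218 0.045] [[0.521, 0.191, 0.001], [0.68, 0.25, 0.053]]
top neck 0.59 [420. 263.] 1047 [ 0.27  -0.518  0.045] [[0.2, -0.564, 0.011], [0.351, -0.48, 0.052]]
top neck 0.56 [303. 181.] 1038 [ 0.541 -0.17   0.088] [[0.488, -0.24, 0.053], [0.601, -0.102, 0.095]]
top seat 0.86 [295. 166.] 873 [ 0.596 -0.157  0.044] [[0.469, -0.221, -0.003], [0.672, -0.085, 0.095]]
top seat 0.25 [103. 198.] 1074 [0.533 0.447 
[... 2207 characters left out ...]
134. 141.] 1544 [ 0.654 -0.434  0.127] [[0.608, -0.518, 0.013], [0.683, -0.419, 0.203]]
scene jug1 0.69 [306. 328.] 3059 [0.703 0.424 0.148] [[0.65, 0.361, 0.023], [0.727, 0.476, 0.206]]
scene carton 0.71 [180. 135.] 1177 [ 0.47  -0.445  0.067] [[0.404, -0.538, 0.003], [0.512, -0.397, 0.074]]
scene elbow 0.91 [355. 314.] 1396 [0.554 0.461 0.047] [[0.45, 0.423, 0.027], [0.602, 0.523, 0.054]]
scene wrench 0.57 [343. 239.] 361 [0.349 0.268 0.006] [[0.325, 0.178, -0.002], [0.374, 0.339, 0.011]]
scene sleeve 0.82 [214. 273.] 508 [0.743 0.136 0.034] [[0.714, 0.102, 0.002], [0.776, 0.166, 0.052]]
scene pads 0.93 [240. 144.] 355 [ 0.305 -0.298  0.017] [[0.268, -0.357, 0.005], [0.341, -0.251, 0.022]]
```

View pics/top0.png

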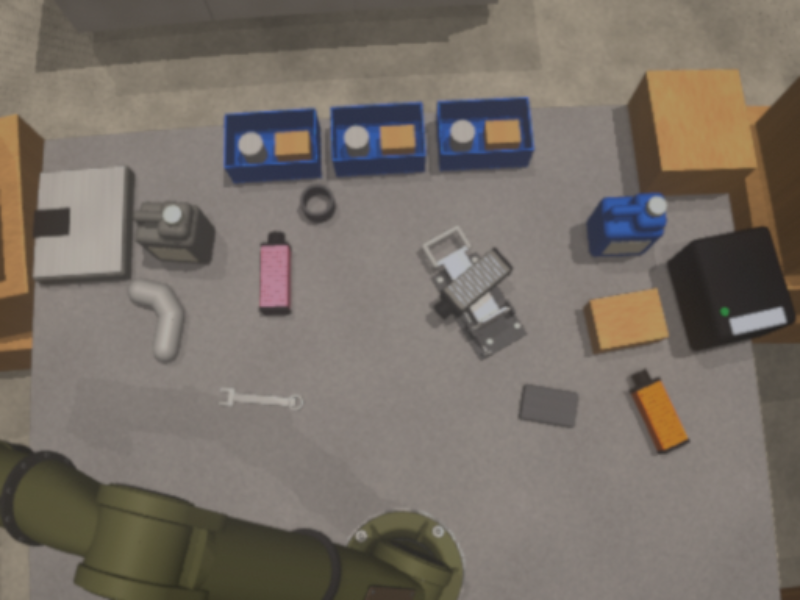

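View pics/scene0.png

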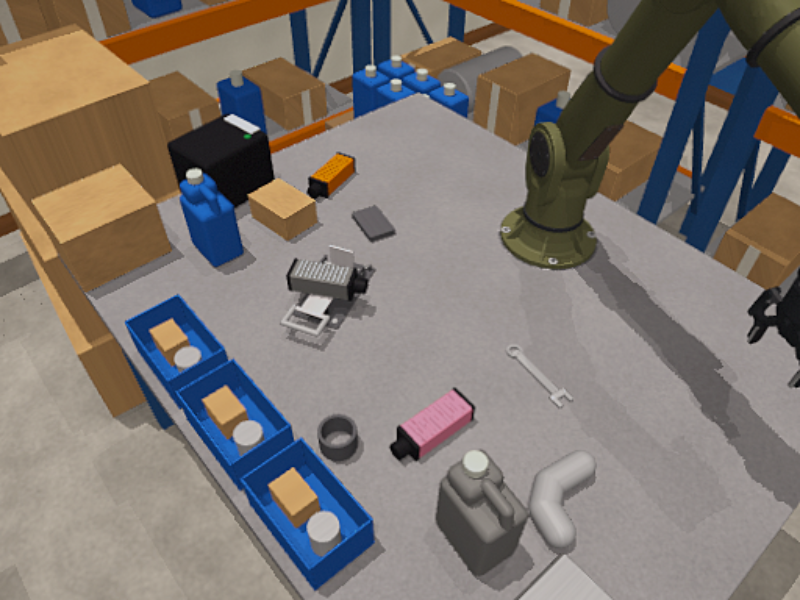

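The top view shows three filter-like boxes (800 px scale):
- Pink at (275,275), lying on the bench.
- Orange at (660,412), lying on the bench.
- Ribbed grey with black ends at (478,280), lying across the folded stand with its neck at (445,305).

The grey one fits the description, being grey, on the stand and 89 mm high. The bar is at about (445,245) and the ledge at about (490,315). Next I'll take wrist views to confirm this and measure.

```bash
cat > b.py <<'E'
from h import *
print(np.round(vision.camera_info('wrist')['hand_eye'],3).tolist())
def down(yaw): # tool z down, tool x at yaw
    c,s=np.cos(yaw),np.sin(yaw); return quat(np.array([[c,s,0],[s,-c,0],[0,0,-1]]))
p=get_state()['tcp_pos']
ctrl.movel([p[0],p[1],0.36])
q=get_state()['eef_rot']; print(np.round(rot(q),2).tolist())
for i,(x,y) in enumerate([(0.50,-0.10),(0.60,-0.22)]):
    ctrl.movep([x,y,0.36],down(0) if ctrl.ik([x,y,.36],down(0)) is not None else down(np.pi))
    im,d,s=grab('wrist'); np.savez(f'w{i}.npz',im=im,d=d,pos=s['tcp_pos'],rot=s['eef_rot'])
    cv2.imwrite(f'pics/w{i}.png',im)
    for t in ('filter','neck','bar','stand','seat','ledge_tip'):
        for m in models.masks_of('wrist',t)[:2]:
            P=cloud('wrist',s,d,m['mask']); print(i,t,round(m['p'],2),np.round(m['point']),len(P),np.round(np.median(P,0),3) if len(P) else '')
    print(get_state()['time'],np.round(get_state()['qpos'],2))
a,b=[cv2.imread(f'pics/w{i}.png') for i in (0,1)]
cv2.imwrite('pics/w.png',cv2.resize(np.vstack([a,b]),(400*1,600)) if 0 else cv2.resize(np.hstack([a,b]),(800,300)))
E
python3 b.py
```

```text
[[-0.001, -0.957, -0.29, 0.073], [1.0, -0.001, -0.0, -0.001], [0.0, -0.29, 0.957, -0.143], [0.0, 0.0, 0.0, 1.0]]
[[-0.93, 0.35, -0.0], [0.35, 0.93, -0.0], [-0.0, -0.0, -1.0]]
0 filter 0.86 [493. 269.] 3021 [ 0.295 -0.503  0.045]
0 filter 0.72 [47. 80.] 5871 [0.601 0.209 0.046]
0 neck 0.92 [315. 120.] 5312 [ 0.547 -0.173  0.09 ]
0 neck 0.91 [494. 267.] 2922 [ 0.295 -0.503  0.046]
0 bar 0.75 [299.  84.] 4020 [ 0.593 -0.157  0.044]
0 stand 0.87 [300. 102.] 7064 [ 0.557 -0.169  0.043]
0 stand 0.52 [317. 120.] 5404 [ 0.547 -0.174  0.09 ]
0 seat 0.87 [300.  86.] 4103 [ 0.593 -0.156  0.044]
0 ledge_tip 0.2 [479. 182.] 5048 [ 0.46  -0.422  0.07 ]
5.1667 [-0.31  0.28  0.64  1.56 -0.17  1.35 -1.23]
1 filter 0.96 [226. 190.] 4488 [ 0.55  -0.176  0.09 ]
1 filter 0.85 [  7. 170.] 955 [0.567 0.195 0.017]
1 neck 0.76 [  4. 171.] 992 [0.565 0.195 0.016]
1 neck 0.71 [228. 194.] 4535 [ 0.549 -0.176  0.09 ]
1 bar 0.72 [216. 154.] 3579 [ 0.593 -0.156  0.045]
1 stand 0.56 [224. 163.] 5940 [ 0.557 -0.174  0.044]
1 stand 0.3 [218. 158.] 3391 [ 0.592 -0.157  0.045]
1 seat 0.94 [215. 156.] 3250 [ 0.592 -0.157  0.045]
1 ledge_tip 0.96 [216. 154.] 3556 [ 0.591 -0.157  0.045]
6.1833 [-0.03  0.53  0.66  1.22 -0.31  1.49 -0.99]
```

```bash
cat > c.py <<'E'
from h import *
Ps=[];Cs=[]
for i in (0,1):
    w=np.load(f'w{i}.npz'); s=dict(tcp_pos=w['pos'],eef_rot=w['rot'])
    P=cloud('wrist',s,w['d'],np.ones((384,512),bool)); C=w['im'][w['d']>0]
    k=(abs(P[:,0]-.55)<.17)&(abs(P[:,1]+.16)<.13); P=P[k];C=C[k]; Ps.append(P);Cs.append(C)
    print('bench',np.median(P[P[:,2]<.004][:,2]))
    T=P[(P[:,2]>.083)]; r=cv2.minAreaRect((T[:,:2]*1000).astype(np.float32)); print(i,'top',np.median(T[:,2]),r)
    e=np.linalg.eigh(np.cov(T[:,:2].T)); print(' mean',T.mean(0),'axis',e[1][:,1],np.degrees(np.arctan2(*e[1][::-1,1])))
    B=P[(P[:,2]>.03)&(P[:,2]<.055)]; far=B[B[:,0]>.57]; print(' rest',np.median(far[:,2]),cv2.minAreaRect((far[:,:2]*1000).astype(np.float32)))
    L=P[(P[:,2]>.003)&(P[:,2]<.012)&(C.mean(1)<90)] ; print(' plate',len(L))
P=np.vstack(Ps);C=np.vstack(Cs)
np.savez('pc.npz',P=P,C=C)
S=0.0008
img=np.full((325,425,3),255,np.uint8); H=img.copy()
o=np.argsort(P[:,2]); P=P[o];C=C[o]
# image: col = (-y), row = -x
r=((.72-P[:,0])/S).astype(int); c=((-.03-P[:,1])/S).astype(int)
img=np.full((430,330,3),255,np.uint8);H=img.copy()
k=(r>=0)&(r<430)&(c>=0)&(c<330)
img[r[k],c[k]]=C[k]; z=np.clip(P[k,2]/.1*255,0,255).astype(np.uint8)
H[r[k],c[k]]=cv2.applyColorMap(z[:,None],cv2.COLORMAP_JET)[:,0]
cv2.imwrite('pics/bev.png',cv2.resize(np.hstack([img,H]),None,fx=1.2,fy=1.2))
w=np.load('w0.npz')['im'][0:240,190:430]; w1=np.load('w1.npz')['im'][60:300,100:340]
cv2.imwrite('pics/crop.png',cv2.resize(np.hstack([w,w1]),(800,400),interpolation=cv2.INTER_CUBIC))
E
python3 c.py
```

```text
bench 0.0009161939796310525
0 top 0.43034334148137615 ((510.5767517089844, -150.61343383789062), (118.46412658691406, 230.48086547851562), 27.30451774597168)
 mean [ 0.51442616 -0.10939754  0.389347  ] axis [-0.14735567  0.98908357] 98.473714951518
 rest 0.04436825939809319 ((620.5358276367188, -142.1259765625), (104.4616928100586, 107.08403778076172), 35.621158599853516)
 plate 828
bench 0.0010037345751430227
1 top 0.43034878150202416 ((552.1979370117188, -193.7293701171875), (137.52972412109375, 196.93650817871094), 63.94000244140625)
 mean [ 0.60320278 -0.21523817  0.39496457] axis [-0.18496624  0.98274488] 100.65916390704484
 rest 0.0445115250480449 ((600.0982666015625, -158.4165802001953), (169.74465942382812, 99.92622375488281), 45.35904312133789)
 plate 752
```

View pics/crop.png

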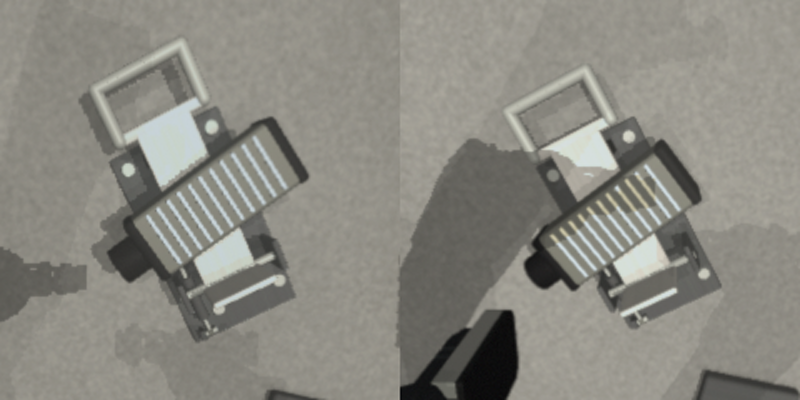

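View pics/bev.png

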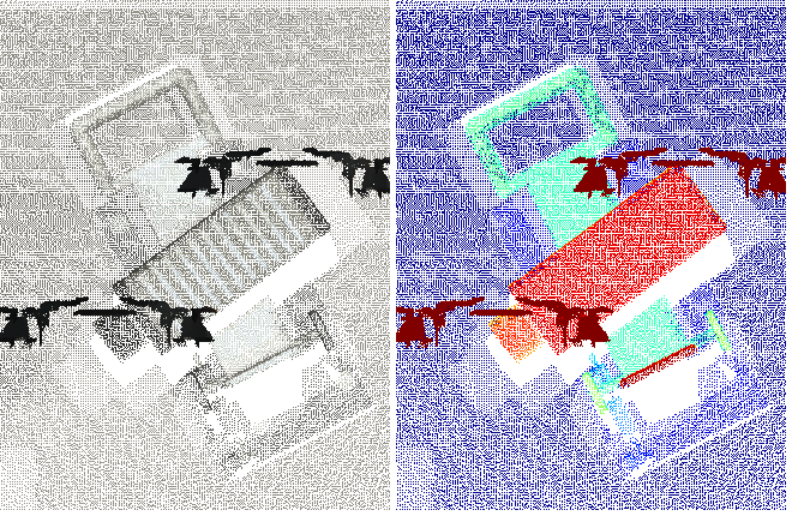

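```bash
cat > d.py <<'E'
from h import *
from scipy.optimize import minimize
w=np.load('pc.npz'); P=w['P']
T=P[(P[:,2]>.08)&(P[:,2]<.1)]
th0=np.radians(27)
a=np.array([np.cos(th0),np.sin(th0)]); 
near=T[np.linalg.norm(T[:,:2]-[.477,-.203],axis=1)<.035]
# seperate: ledge vs filter by coordinate along a
u=T[:,:2]@a; us=np.sort(u); g=np.argmax(np.diff(us[:len(us)//3])); cut=us[g]+.0005; print('gap',us[g],us[g+1])
L=T[u<cut]; F=T[u>cut]
print('ledge',len(L),L.mean(0),cv2.minAreaRect((L[:,:2]*1000).astype(np.float32)), np.percentile(L[:,2],[50,95]))
e=np.linalg.eigh(np.cov(L[:,:2].T))[1][:,1]; print('ledge dir deg',np.degrees(np.arctan2(e[1],e[0])))
# filter top: robust rect fit of 140x56
def inrect(p,c,th,l,wd):
    d=p-c; ax=np.array([np.cos(th),np.sin(th)]); x=d@ax; y=d@np.array([-ax[1],ax[0]]); return x,y
Fx=F[F[:,2]>.084,:2]
def cost(v):
    x,y=inrect(Fx,v[:2],v[2],0,0); ox=np.maximum(abs(x)-.070,0); oy=np.maximum(abs(y)-.028,0)
    return np.mean(np.minimum(ox+oy,.01))*1e3+ 0.02*((v[0]-m0[0])**2+(v[1]-m0[1])**2)*1e6*0
r=cv2.minAreaRect((Fx*1000).astype(np.float32)); print('F rect',r,np.median(F[:,2]))
ths=np.radians(np.arange(90,160,.5)); best=[]
for th in ths:
    x,y=inrect(Fx,0,th,0,0); qx=np.percentile(x,[.7,99.3]);qy=np.percentile(y,[.7,99.3]); best.append((np.ptp(qx)*np.ptp(qy),th,qx,qy))
b=min(best,key=lambda t:t[0]); th=b[1]; c=b[2].mean()*np.array([np.cos(th),np.sin(th)])+b[3].mean()*np.array([-np.sin(th),np.cos(th)])
print('filter c',c,'yaw',np.degrees(th),'size',np.ptp(b[2]),np.ptp(b[3]))
# rest
R=P[(P[:,2]>.034)&(P[:,2]<.056),:2]
x,y=inrect(R,c,th,0,0); R=R[~((abs(x)<.10)&(abs(y)<.034))]
def sd(v,p):
    x,y=inrect(p,v[:2],v[2],0,0)
    box=lambda cx,cy,hx,hy: np.hypot(np.maximum(abs(x-cx)-hx,0),np.maximum(abs(y-cy)-hy,0))
    return np.min([box(.075,0,.075,.025),box(.145,0,.005,.044),box(.195,0,.006,.039),box(.17,.036,.025,.003),box(.17,-.036,.025,.003),box(0,.046,.015,.003),box(0,-.046,.015,.003)],0)
def free(v): # inside window = none; also template must be filled: bar centre points
    return 1e3*np.mean(np.minimum(sd(v,R),.012))
# add fill: template sample points nearest cloud
from scipy.spatial import cKDTree
tr=cKDTree(R)
bx=np.array([[.195,t] for t in np.linspace(-.036,.036,25)]+[[.145,t] for t in np.linspace(-.04,.04,25)]+[[xx,s*.036] for xx in np.linspace(.15,.19,10) for s in(-1,1)]+[[.2,t] for t in np.linspace(-.036,.036,25)])
def cost(v):
    c_,s_=np.cos(v[2]),np.sin(v[2]); q=v[:2]+np.c_[bx[:,0]*c_-bx[:,1]*s_,bx[:,0]*s_+bx[:,1]*c_]
    return free(v)+1e3*np.mean(np.minimum(tr.query(q)[0],.012))
m=[minimize(cost,[L[:,0].mean(),L[:,1].mean(),np.radians(t)],method='Nelder-Mead',options=dict(xatol=1e-5,fatol=1e-5,maxiter=800,initial_simplex=None)) for t in (22,26,30)]
m=min(m,key=lambda r:r.fun); v=m.x; print('stand',v[:2],np.degrees(v[2]),m.fun)
x,y=inrect(L[:,:2],v[:2],v[2],0,0); print('ledge in stand x',np.percentile(x,[3,50,97]),'y',np.percentile(y,[1,99]))
bar=v[:2]+.195*np.array([np.cos(v[2]),np.sin(v[2])]); k=np.linalg.norm(P[:,:2]-bar,axis=1)<.006; print('bar',bar,'top z',np.percentile(P[k,2],[50,90]))
x,y=inrect(P[(P[:,2]>.06)&(P[:,2]<.08),:2],c,th,0,0); print('neck side x',np.median(x[abs(x)>.072]),'y',np.median(y[abs(x)>.072]))
np.savez('fit.npz',stand=v,c=c,th=th)
E
python3 d.py
```

```text
gap 0.33447901187938034 0.36806881387468615
ledge 578 [ 0.47713792 -0.20494193  0.0918102 ] ((475.85406494140625, -204.9215545654297), (6.764959335327148, 55.87474060058594), 26.60954475402832) [0.09448569 0.09690001]
ledge dir deg 116.62606611757555
F rect ((540.6385498046875, -168.40155029296875), (57.386207580566406, 165.53485107421875), 36.67597198486328) 0.08993273943438343
filter c [ 0.54739982 -0.17723811] yaw 126.5 size 0.14047491385306726 0.05516313740785295
stand [ 0.47881711 -0.20390111] 26.75893130364642 0.8942708771835817
ledge in stand x [-0.00582841 -0.00109895 -0.00012186] y [-0.0272959   0.02733721]
bar [ 0.65293432 -0.11610478] top z [0.04574059 0.04742746]
neck side x 0.08422492608067197 y -0.011388833807601723
```

The fits agree with the text:
- **Stand:** origin at (0.479, -0.204), yaw 26.8°. The ledge lies at x -6..0 mm and its tip is 95 mm up. The bar top is at about 46 mm.
- **Filter:** centre at (0.547, -0.177), yaw 126.5°, top 90 mm up, measured 140x55 mm.

Next I check reachability for every grasp in the plan.

```bash
cat >> h.py <<'E'
f=np.load('fit.npz'); SO=f['stand'][:2]; YS=f['stand'][2]; FC=f['c']; FT=float(f['th'])
ez=np.array([0,0,1.]); U=np.array([np.cos(YS),np.sin(YS),0]); V=np.array([-U[1],U[0],0])
H0=np.r_[SO,.04]
def toolR(d,beta,yax,flip=1):
    """tool z = down tilted by beta so that the HANDLE leans toward horizontal dir d; tool y = flip*yax"""
    z=-np.cos(beta)*ez-np.sin(beta)*d; y=flip*yax; return np.c_[np.cross(y,z),y,z]
def tcp(R,grasp): return np.array(grasp)-R@[0,0,ctrl.pinch_z]
a60=np.radians(60); SX=.5*U+np.sin(a60)*ez; SZ=-np.sin(a60)*U+.5*ez; SEAT=H0+.003*SZ
def yawv(t): return np.array([np.cos(t),np.sin(t),0])
E
cat > e.py <<'E'
from h import *
def ok(R,p):
    q=ctrl.ik(p,quat(R)); return None if q is None else np.round(q,2)
fx=yawv(FT); fy=yawv(FT+np.pi/2)
for fl in (1,-1):
    R=toolR(fx,0,fy,fl); print('pick1',fl,ok(R,tcp(R,[*FC,.07])))
    for b in (0,15,20,25):
        R=toolR(U,np.radians(b),U*np.cos(np.radians(b))-ez*np.sin(np.radians(b)),fl)
        r=[]
        for ph in (0,.3,.6,.9,1.04):
            bar=H0+.195*(np.cos(ph)*U+np.sin(ph)*ez); q=ok(R,bar+R[:,2]*.013); r.append(q if ph in(0,1.04) else q is not None)
        print('bar',fl,b,r)
    for al in (15,20,25,30,35):
        be=np.radians(60-al) # final handle leans toward -U
        R=toolR(-U,be,V,fl); c=SEAT+.07*SX+.023*SZ+.005*SZ
        print('place',fl,al,ok(R,tcp(R,c)),ok(R,tcp(R,c+.06*SX)) is not None)
        g=[]
        for x in np.arange(.4,.66,.05):
            for y in (-.05,0,.05,.1):
                for t in np.radians(np.arange(-180,180,30))+YS:
                    n=yawv(t); R=toolR(n,np.radians(al),yawv(t+np.pi/2),fl)
                    if ok(R,tcp(R,[x,y,.03])) is not None: g.append((round(x,2),y,round(np.degrees(t-YS))))
        print('  bench',len(g),{k:sum(1 for a in g if a[2]==k) for k in range(-180,180,30)})
E
python3 e.py
```

```text
pick1 1 [-0.13  0.73  0.67  1.86 -0.63  0.78 -1.62]
bar 1 0 [array([ 0.09,  0.76,  0.08,  1.62, -0.08,  0.76,  0.68]), True, True, True, array([ 0.15,  0.48,  0.13,  1.66, -0.07,  1.01,  0.77])]
bar 1 15 [array([-0.  ,  0.88,  0.14,  1.39,  0.04,  1.1 ,  0.55]), True, True, True, array([0.06, 0.6 , 0.15, 1.48, 0.08, 1.28, 0.63])]
bar 1 20 [array([-0.02,  0.92,  0.14,  1.31,  0.07,  1.22,  0.52]), True, True, True, array([0.04, 0.64, 0.15, 1.42, 0.12, 1.37, 0.6 ])]
bar 1 25 [array([-0.03,  0.97,  0.14,  1.23,  0.11,  1.33,  0.49]), True, True, True, array([0.02, 0.68, 0.15, 1.36, 0.15, 1.46, 0.58])]
place 1 15 [ 1.34  0.7  -0.83  2.31  4.64  0.22 -1.92] True
  bench 276 {-180: 20, -150: 24, -120: 24, -90: 24, -60: 24, -30: 24, 0: 24, 30: 24, 60: 24, 90: 24, 120: 22, 150: 18}
place 1 20 [ 1.04  0.56 -0.43  2.28 -1.48  0.41 -2.14] True
  bench 273 {-180: 20, -150: 23, -120: 24, -90: 24, -60: 24, -30: 24, 0: 24, 30: 24, 60: 24, 90: 24, 120: 21, 150: 17}
place 1 25 [ 0.14  0.68  0.87  2.26 -1.5   1.09 -2.15] True
  bench 264 {-180: 16, -150: 22, -120: 24, -90: 24, -60: 24, -30: 24, 0: 24,
[... 1232 characters left out ...]
 0.54 -0.22  2.28 -1.51  0.53  1.04] True
  bench 273 {-180: 20, -150: 23, -120: 24, -90: 24, -60: 24, -30: 24, 0: 24, 30: 24, 60: 24, 90: 24, 120: 21, 150: 17}
place -1 25 [ 0.87  0.51 -0.26  2.25 -1.32  0.43  0.79] True
  bench 264 {-180: 16, -150: 22, -120: 24, -90: 24, -60: 24, -30: 24, 0: 24, 30: 24, 60: 24, 90: 24, 120: 18, 150: 16}
place -1 30 [ 0.71  0.48 -0.1   2.21 -1.16  0.45  0.58] True
  bench 258 {-180: 16, -150: 21, -120: 24, -90: 24, -60: 24, -30: 24, 0: 24, 30: 24, 60: 24, 90: 23, 120: 17, 150: 13}
place -1 35 [ 0.55  0.47  0.05  2.17 -1.    0.48  0.38] True
  bench 252 {-180: 13, -150: 20, -120: 24, -90: 24, -60: 24, -30: 24, 0: 24, 30: 24, 60: 24, 90: 23, 120: 16, 150: 12}
```

Everything is reachable. First step: lift the filter off and lay it on the bench at (0.50, 0.05) with its neck along the stand's x.

```bash
cat > s1.py <<'E'
from h import *
fx=yawv(FT); fy=yawv(FT+np.pi/2)
R=toolR(fx,0,fy,-1); p=tcp(R,[*FC,.070])
ctrl.movep(p+[0,0,.15],quat(R)); ctrl.movel(p+[0,0,.03]); ctrl.movel(p,max_speed=.08)
f0=np.array(get_state()['contact_force'])
ctrl.close_gripper(40); s=get_state(); print('w',s['width'],s['gripper_force'],s['tcp_pos']-p)
ctrl.movel(p+[0,0,.02],max_speed=.06); ctrl.movel(p+[0,0,.15]); s=get_state(); print('lifted',s['width'],np.array(s['contact_force'])-f0)
R2=toolR(U,0,V,-1); b=tcp(R2,[.50,.05,.070-.043+.001])
ctrl.movep(b+[0,0,.15],quat(R2)); ctrl.movel(b+[0,0,.02]); ctrl.movel(b+[0,0,.0],max_speed=.03)
s=get_state(); print('down',np.array(s['contact_force'])-f0)
ctrl.ungrasp(); ctrl.movel(b+[0,0,.08]); ctrl.movel(b+[-.03,-.06,.30],max_speed=.3)
im,d,s=grab('wrist'); cv2.imwrite('pics/w2.png',im); np.savez('w2.npz',im=im,d=d,pos=s['tcp_pos'],rot=s['eef_rot'])
P=cloud('wrist',s,d,np.ones((384,512),bool)); P=P[(P[:,2]>.03)&(P[:,2]<.06)&(np.linalg.norm(P[:,:2]-[.5,.05],axis=1)<.11)]
Q=P[P[:,2]>.042]; print('top',np.median(Q[:,2]),cv2.minAreaRect((Q[:,:2]*1000).astype(np.float32)),np.degrees(YS))
x=(P[:,:2]-[.5,.05])@U[:2]; y=(P[:,:2]-[.5,.05])@V[:2]; print(np.percentile(x,[1,99]),np.percentile(y,[1,99])); k=P[:,2]>.042; print(np.percentile(x[k],[1,99]),np.percentile(y[k],[1,99]))
print(s['time'])
E
python3 s1.py
```

```text
w 0.05545656787828663 42.20281183719635 [ 0.00027912 -0.00014659  0.00063817]
lifted 0.055662085809244186 [-1.37768965  0.4082587  -4.42632488]
down [-1.36903141 -0.90648754 -3.70454631]
top 0.04703631723297119 ((509.0059814453125, 53.86505126953125), (159.59251403808594, 57.72091293334961), 26.97385597229004) 26.75893130364642
[-0.06799582  0.09347874] [-0.02858655  0.02657042]
[-0.06806421  0.06964723] [-0.02830486  0.02663782]
16.7333
```

The filter was laid at (0.501, 0.049), yaw 27°, top at 46 mm. Next I grip the bar and swing the rest up.

```bash
cat > s2.py <<'E'
from h import *
b=np.radians(20); R=toolR(U,b,U*np.cos(b)-ez*np.sin(b),1); zt=R[:,2]
bar=lambda ph:H0+.195*(np.cos(ph)*U+np.sin(ph)*ez)+.013*zt
p=bar(0)
ctrl.movep(p-.12*zt+[0,0,.03],quat(R)); ctrl.movel(p-.03*zt); ctrl.movel(p,max_speed=.05)
f0=np.array(get_state()['contact_force'])
ctrl.close_gripper(35); s=get_state(); print('w',s['width'],s['gripper_force'],np.array(s['contact_force'])-f0,s['tcp_pos']-p)
if not .008<s['width']<.018: raise SystemExit('no grip')
for ph in (.1,.2,.35,.5,.65,.8,.93,1.03):
    ctrl.movel(bar(ph),max_speed=.08); s=get_state(); print(ph,round(s['width'],4),np.round(np.array(s['contact_force'])-f0,1))
    if np.linalg.norm(np.array(s['contact_force'])-f0)>45: print('high');break
print(s['time'])
E
python3 s2.py
```

```text
w 0.010444040050668539 34.26389515399933 [-0.93861099 -0.43183609  3.12097996] [-0.00023899 -0.00014657  0.00028718]
0.1 0.0107 [ 1.1 -2.  -5.4]
0.2 0.0106 [ 1.6 -1.4 -5.2]
0.35 0.0104 [ 5.8 -0.1 -0.9]
0.5 0.0104 [7.6 0.8 1.8]
0.65 0.0105 [8.8 3.8 6.2]
0.8 0.0101 [5.4 3.9 9.1]
0.93 0.0105 [ 3.3  3.2 12.2]
1.03 0.0104 [ 1.4  3.8 11.6]
24.2333
```

Forces are as expected. Now I release, back off and measure the open rest.

```bash
cat > s3.py <<'E'
from h import *
s=get_state(); zt=rot(s['eef_rot'])[:,2]; p=np.array(s['tcp_pos'])
ctrl.ungrasp(); ctrl.movel(p-.12*zt,max_speed=.1)
def view(tag):
    im,d,s=grab('wrist'); cv2.imwrite(f'pics/{tag}.png',im); np.savez(f'{tag}.npz',im=im,d=d,pos=s['tcp_pos'],rot=s['eef_rot'])
    return cloud('wrist',s,d,np.ones((384,512),bool))
R=toolR(U,0,V,-1); q=np.array([.44,-.13,.38])
ctrl.movep(q,quat(toolR(yawv(0),0,yawv(np.pi/2),-1)))
print(rot(get_state()['eef_rot'])[:,0])
P=view('w3'); d=P-H0; x=d@SX; y=d@V; z=d@SZ-.003
k=(abs(y)<.02)&(x>.02)&(x<.145)&(abs(z)<.02); print('plate pts',k.sum())
X=np.c_[x[k],np.ones(k.sum())]; c=np.linalg.lstsq(X,z[k],rcond=None)[0]; print('plate tilt err',c, np.median(z[k]))
k=(abs(y)<.05)&(abs(x-.195)<.015)&(abs(z)<.02); print('bar y range',np.percentile(y[k],[1,99]),'x',np.percentile(x[k],[2,98]))
k=(abs(x-.145)<.004)&(abs(z)<.01)&(abs(y)<.06); print('wide y',np.percentile(y[k],[1,99]))
k=(abs(x-.07)<.03)&(abs(z)<.01)&(abs(y)<.06); print('plate y',np.percentile(y[k],[1,99]))
k=(abs(x)<.01)&(z>.012)&(z<.06)&(abs(y)<.022); print('ledge x',k.sum(),np.median(x[k]) if k.any() else '', 'z max',np.percentile(z[k],98) if k.any() else '')
Q=P[(P[:,2]>.042)&(P[:,2]<.056)&(np.linalg.norm(P[:,:2]-[.5,.05],axis=1)<.10)]
print('filter',np.median(Q[:,2]),cv2.minAreaRect((Q[:,:2]*1000).astype(np.float32)))
print(get_state()['time'])
cv2.imwrite('pics/w3.png',cv2.imread('pics/w3.png'))
E
python3 s3.py
```

```text
[ 9.99998506e-01  1.70350693e-03 -2.95037116e-04]
plate pts 1464
plate tilt err [-0.00198291  0.00092639] 0.0007562435674771583
bar y range [-0.04278305  0.04395829] x [0.1820811 0.2022009]
wide y [-0.03826075  0.03961193]
plate y [-0.02382425  0.03869839]
ledge x 796 0.0003736775749440625 z max 0.05290356858502535
filter 0.04703146462885843 ((511.205322265625, 53.90597915649414), (164.6836700439453, 57.1385612487793), 27.192909240722656)
27.9583
```

View pics/w3.png

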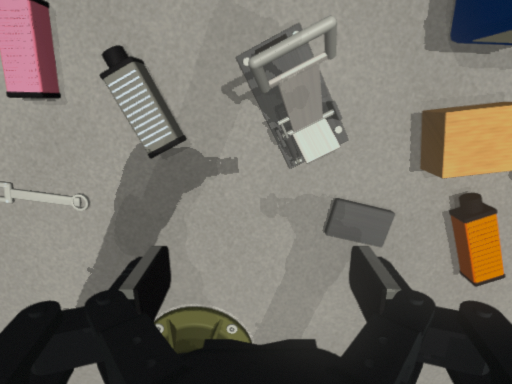

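The rest is open at 60°: the plate fit is within 0.002 rad, the ledge is at (318,140), and the filter lies undisturbed at (143,105). Now I take the tilted pick and place it by feel.

```bash
cat > s4.py <<'E'
from h import *
a=np.radians(30); Fc=np.array([.501,.0496,.023])
R=toolR(U,a,V,-1); g=tcp(R,Fc+[0,0,.004]); zt=R[:,2]
ctrl.movep(g-.10*zt,quat(R)); ctrl.movel(g,max_speed=.08)
ctrl.close_gripper(50); s=get_state(); t0=np.array(s['tcp_pos']); R0=rot(s['eef_rot']); print('w',s['width'],t0-g)
if s['width']<.05: raise SystemExit('no grip')
ctrl.movel(t0+[0,0,.03],max_speed=.06); ctrl.movel([.45,.05,.27])
M=np.c_[SX,V,SZ]@np.c_[U,V,ez].T
Rp=M@R0; off=M@(t0-Fc)
T=lambda x,y,z: SEAT+x*SX+y*V+z*SZ+off
ctrl.movep([.45,.0,.30],quat(Rp)); ctrl.movel(T(.19,0,.08)); ctrl.movel(T(.11,0,.03))
ctrl.pause(.2); im,d,s=grab('scene'); cv2.imwrite('pics/pre.png',cv2.resize(im[100:260,120:300],None,fx=4,fy=4,interpolation=cv2.INTER_CUBIC)[:600,:720])
P=cloud('wrist' if 0 else 'scene',s,d,np.ones((384,512),bool))-SEAT; x,y,z=P@SX,P@V,P@SZ
k=(x>.03)&(x<.20)&(abs(y)<.04)&(z>.0)&(z<.09); print('pre pts',k.sum(),np.percentile(x[k],[1,99]),np.percentile(y[k],[1,99]),np.percentile(z[k],[1,99]))
print(s['width'],s['time'])
np.savez('place.npz',off=off)
E
python3 s4.py
```

```text
w 0.05533685019176021 [0.00034475 0.00029906 0.00033798]
pre pts 570 [0.0444673  0.19919636] [-0.03088326  0.03882444] [0.00080504 0.08900508]
0.055513400700994774 36.95
```

View pics/pre.png

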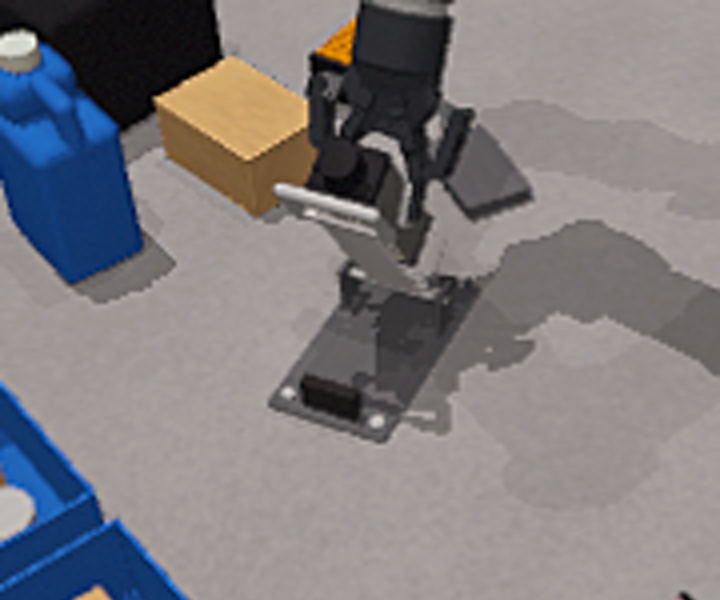

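The filter is held neck up at about (370,185), in front of the open rest with the bar at (325,200), aligned with it. Now the gentle descent.

```bash
cat > s5.py <<'E'
from h import *
off=np.load('place.npz')['off']
T=lambda x,y,z: SEAT+x*SX+y*V+z*SZ+off
F=lambda: np.array(get_state()['contact_force'])
ctrl.movel(T(.078,0,.026),max_speed=.06); ctrl.pause(.3); f0=F(); y=0
x=.078
while x>.064:
    x-=.0005; ctrl.movel(T(x,y,.0255),max_speed=.01); df=F()-f0
    if df@SX>2.5 or np.linalg.norm(df)>6: break
print('ledge contact x',x,np.round([df@SX,df@V,df@SZ],1),get_state()['time'])
z=.0255
while z>.0195:
    z-=.0005; ctrl.movel(T(x,y,z),max_speed=.01); df2=F()-f0
    if (df2-df)@SZ>2: break
print('plate contact z',z,np.round([df2@SX,df2@V,df2@SZ],1),get_state()['time'],get_state()['width'])
E
python3 s5.py
```

```text
ledge contact x 0.06949999999999999 [6.8 0.4 1.2] 42.2333
plate contact z 0.024999999999999998 [9.4 1.7 4. ] 42.4833 0.05543635709727989
```

Contact came where expected, at x 69.5 mm and z 25 mm. I release, withdraw along the tool axis and check.

```bash
cat > s6.py <<'E'
from h import *
ctrl.ungrasp(); s=get_state(); zt=rot(s['eef_rot'])[:,2]; p=np.array(s['tcp_pos'])
ctrl.movel(p-.11*zt,max_speed=.08); ctrl.movel(p-.2*zt); ctrl.pause(.3)
for n in ('wrist','top','scene'):
    im,d,s=grab(n); np.savez(f'f_{n}.npz',im=im)
    P=cloud(n,s,d,np.ones((384,512),bool))-SEAT; x,y,z=P@SX,P@V,P@SZ
    k=(abs(y)<.04)&(x>.01)&(x<.135)&(z>.035)&(z<.06)
    if k.sum()>30:
        c=np.linalg.lstsq(np.c_[x[k],y[k],np.ones(k.sum())],z[k],rcond=None)[0]; print(n,k.sum(),'front face z',np.median(z[k]),'slope',c[:2],'y',np.percentile(y[k],[1,50,99]),'x',np.percentile(x[k],[1,99]))
    k=(abs(y)<.03)&(x>.145)&(x<.18)&(z>.005)&(z<.05); print(n,'neck',k.sum(),[np.percentile(v[k],[5,95]) for v in(x,y,z)] if k.any() else '')
    k=(abs(y)<.045)&(x>.185)&(x<.21)&(abs(z)<.02); print(n,'bar z',np.median(z[k]),k.sum())
    cv2.imwrite(f'pics/f_{n}.png',im)
a=cv2.imread('pics/f_wrist.png'); b=cv2.resize(cv2.imread('pics/f_scene.png')[100:244,140:332],(512,384))
cv2.imwrite('pics/fin.png',cv2.resize(np.hstack([a,b]),(800,300))); print(s['time'])
E
python3 s6.py
```

```text
wrist 4774 front face z 0.04764763243339219 slope [-0.01128041 -0.00153782] y [-0.02810538 -0.00094872  0.0262467 ] x [0.01188565 0.13380462]
wrist neck 1382 [array([0.14690393, 0.16704268]), array([-0.01538468,  0.01319057]), array([0.01436667, 0.0405174 ])]
wrist bar z 0.002567422181331991 1843
top 511 front face z 0.045444812427251374 slope [-0.01227772 -0.03036045] y [-0.02800709  0.00091037  0.02691268] x [0.01104612 0.13311319]
top neck 146 [array([0.14610877, 0.16917308]), array([-0.01446851,  0.01418756]), array([0.00914296, 0.03914978])]
top bar z -0.00028818402783512 147
scene 45 front face z 0.04070812861143944 slope [-0.001638    0.02332472] y [0.01558319 0.02916004 0.03100404] x [0.01173563 0.13473645]
scene neck 87 [array([0.1520321 , 0.16866443]), array([-0.01166383,  0.01800674]), array([0.01514594, 0.03776893])]
scene bar z -0.0033081126618863463 104
45.5667
```

View pics/fin.png

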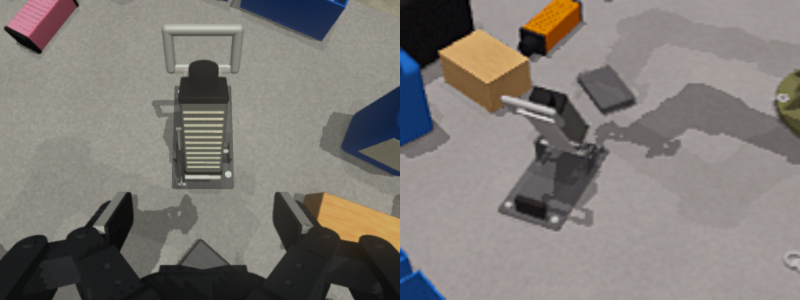

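The filter stands centred on the open rest at about (205,125) in the left view, neck up at (205,70). Its front face is 46 mm off the plate, tilt is about 0.01 rad and y is about -1 mm. The gripper is clear, so I hand in.

```bash
python3 -c "
from station import ticket; print(ticket.close_job())"
```

```text
the job is handed in; nothing more can be done
None
```

The job is handed in at about 46 s of the 72 s limit: the rest is snapped open and the filter stands on it neck up, centred to about 1 mm and flat against the plate to about 0.01 rad, with the arm clear. No verdict was returned.

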